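Assemble the soil sieve set on its shaker base

ROBOT

A 6-joint arm with a two-finger parallel gripper is mounted at the origin on the work surface. World frame = base frame: x ahead of the robot, y to its left, z up, the work surface at z = 0. Lengths are in mm, angles in rad, forces in N, time in s.
With the tool pointing down it reaches from about 400 to 925 mm from the base axis. Payload 12.5 kg.
Tool frame: the origin (TCP) lies on the centre line of the jaws, within the pads' length; the fingertips stand 14 mm ahead of it and the grasp point (between the pads) lies 5 mm behind it; z points along the fingers, x is the direction in which the jaws open and shut, and the axes are right-handed (so a half turn about z gives the same grasp; the last joint's range is limited). The gripper opens to 95 mm and grips with 3 to 60 N. Pads are 20 mm wide; open, the fingers measure 119 mm over their backs; the gripper's body (75 mm by 180 mm) begins 59 mm behind the grasp point.
Start: joints at [1.035, 0.491, 1.559, -0, 1.092, -0.106], TCP at [260.417, 568.182, 203.061] pointing down, gripper open.
Joint ranges: [-3.1, 3.1], [-0.84, 2.19], [0.05, 2.79], [-1.13, 4.28], [0.06, 2.93], [-2.69, 2.69]. Speed limits (rad/s): [2.22, 2.22, 2.79, 3.14, 3.14, 3.14].

INTERFACE

Orientations are given as [roll, pitch, yaw] about the fixed x, y, z axes, in that order (R = Rz(yaw) Ry(pitch) Rx(roll)).
In Python, from cell import state, read_camera, job_done gives the robot as it stands.
- The arm moves only by the shell command python3 -m handwheel 'ROWS'. ROWS is JSON, a list of rows, each an object of numbers: "hand": the finger opening in m, from 0 to 0.0951; "x", "y", "z": the shift along the world's x, y, z in m; "spin": the turn about the world's z in units of 5 degrees (1.0 is 5 degrees). In form: [{"hand": .., "x": .., "y": .., "z": .., "spin": ..}, ...]. A call has 1 to 20 rows; each row is the pose to reach, as a shift and turn from the pose commanded when the call began; what a row does not reach only later rows make up. A row lasts 1/12 s, in which the tool goes at most 41.7 mm and 7.16 degrees, less where a joint would pass 70% of its speed; a pose out of reach is approached as far as the arm can. A call with a gripper value outside its range is refused whole. The fingers move at their own pace and stop on an object; the grip force is fixed at half the most. Time passes only in rows, so rows that repeat a pose let the fingers close. It gives the time, the measured TCP pose, the force and the opening at its end, in the units of the state.
- state(): the state, without advancing time (a new reading comes with each control period).
- read_camera(name): name is "side" or "top" or "wrist"; returns a dict with "img" (400x640x3 uint8, red, green, blue), "fx", "fy", "cx", "cy" (pixels), "D" ([k1, k2, p1, p2, k3] as OpenCV has them; the pictures are not rectified), "T" (4x4, takes a point from camera to world coordinates). Camera axes: x right, y down, z forward; pixel columns grow to the right and rows downward; lengths in mm; the calibration is good to about 2 mm. A picture is of the moment at which its call begins. There is no depth.
- job_done(): hands the job in, once; it reports no verdict.
The state is a dict: "t": time; "joints": joint angles; "qvel": joint speeds; "tau": joint torques, N m; "eef_pos": TCP position; "tcp_rot": TCP orientation; "ft_force": force on the tool from outside, world axes, zero at the start; "moment": the same for the moment, N m; "opening": opening from 0.0 (shut) to 1.0 (fully open).
Only numpy, scipy, OpenCV 4.12 (cv2) and the standard library are available. Lean on these libraries where they do the work, as an engineer would, in place of code of your own. Each camera call takes 0.05 s, during which the arm holds its last target. There are 200 camera calls.

TASK

Build the sieve set on the grey shaker base from the bottom up, one piece at a time: first the pan into the collar of the base, then the fine sieve, then the coarse sieve, and last the lid, each upright and fully home in the one beneath. Set each piece down rather than dropping it, and leave the two jars and the green spoon where they are.

Things in the scene. Friction and masses are not known exactly. Their poses are not given: they have to be found in the camera images.
- base_seat (a point): Shaker base, fixed to the bench: a round grey disc 104 mm across and 20 mm high, with a round aluminium collar 64 mm across outside, 58 mm inside, standing 10 mm on its middle (rim 30 mm above the bench). The point is the centre of the collar's mouth, level with its rim; z up.
- pan_mid (a point): Pan: round steel cup 64 mm across and 36 mm high, wall 3 mm, with a plain solid floor 25 mm below its rim. The emptiest and lowest of the three open pieces. Its lower 8 mm is a foot that tapers from 54 mm across at the top to 46 mm at its underside; it drops 8 mm into the 58 mm mouth of the piece below, until the 64 mm body rests on that rim. The point is on its axis, half-way up (18 mm above its underside); z up.
- fine_sieve_mid (a point): Fine sieve: round steel ring 64 mm across and 42 mm high, wall 3 mm, with a woven square wire gauze (4 mm pitch) across it 14 mm below the rim. Its lower 8 mm is a foot that tapers from 54 mm across at the top to 46 mm at its underside; it drops 8 mm into the 58 mm mouth of the piece below, until the 64 mm body rests on that rim. The point is on its axis, half-way up (21 mm above its underside); z up.
- coarse_sieve_mid (a point): Coarse sieve: round steel ring 64 mm across and 56 mm high (the tallest), wall 3 mm, with a flat plate punched with seven large round holes (14 mm each) 16 mm below the rim. Its lower 8 mm is a foot that tapers from 54 mm across at the top to 46 mm at its underside; it drops 8 mm into the 58 mm mouth of the piece below, until the 64 mm body rests on that rim. The point is on its axis, half-way up (28 mm above its underside); z up.
- lid_mid (a point): Lid: flat round steel disc 64 mm across and 5 mm thick, with an upright grey plastic knob in the middle, 24 mm across and 24 mm high; 37 mm high in all. Its lower 8 mm is a foot that tapers from 54 mm across at the top to 46 mm at its underside; it drops 8 mm into the 58 mm mouth of the piece below, until the 64 mm body rests on that rim. The point is on its axis, half-way up (18.5 mm above its underside; the knob spans 13 to 37 mm above the underside); z up.
- tall_jar_mid (a point): Bystander: loose clear jar with a white lid, 56 mm across and 80 mm high. The point is its centre.
- short_jar_mid (a point): Bystander: loose clear jar with a white lid, 64 mm across and 55 mm high. The point is its centre.
- spoon: Bystander: loose green plastic spoon, 160 mm long, lying flat along its x axis, bowl to +x; the origin is about its middle, on its underside.

How it is judged (in metres and radians):
On the way, in this order (a step that is already met when the one before it is completed fails the run):
1. the pan is seated in the collar of the base (z of pan_mid in the frame of base_seat between 0.0075 and 0.0125 m and horizontal distance between pan_mid and base_seat below 0.005 m and angle between pan_mid's own z axis and vertical below 0.07 rad), for 0.2 s.
2. the fine sieve is seated on the pan (z of fine_sieve_mid in the frame of pan_mid between 0.0285 and 0.0335 m and horizontal distance between fine_sieve_mid and pan_mid below 0.005 m and angle between fine_sieve_mid's own z axis and vertical below 0.07 rad), for 0.2 s.
3. the coarse sieve is seated on the fine sieve (z of coarse_sieve_mid in the frame of fine_sieve_mid between 0.0385 and 0.0435 m and horizontal distance between coarse_sieve_mid and fine_sieve_mid below 0.005 m and angle between coarse_sieve_mid's own z axis and vertical below 0.07 rad), for 0.2 s.
4. the lid is seated on the coarse sieve (z of lid_mid in the frame of coarse_sieve_mid between 0.036 and 0.041 m and horizontal distance between lid_mid and coarse_sieve_mid below 0.005 m and angle between lid_mid's own z axis and vertical below 0.07 rad), for 0.2 s.
At the end, for the whole second after the job is handed in: The pan is seated in the base's collar, the fine sieve on the pan, the coarse sieve on the fine sieve and the lid on the coarse sieve: each within 5 mm of the axis of the one beneath, within 2.5 mm of its fully home height, within 4 degrees of upright, released and at rest (all of step 1 and all of step 2 and all of step 3 and all of step 4 and linear speed of each of pan, fine_sieve, coarse_sieve, lid below 0.02 m/s); the robot touches nothing.
It fails at once if the tall jar is moved more than 25 mm (distance of tall_jar_mid from where it was at the start of the episode above 0.025 m).
It fails at once if the short jar is moved more than 25 mm (distance of short_jar_mid from where it was at the start of the episode above 0.025 m).
It fails at once if the spoon is moved more than 25 mm (distance of spoon from where it was at the start of the episode above 0.025 m).
It fails at once if a piece of the sieve set is dropped (moves faster than 0.6 m/s, a fall of about 18 mm, with no finger on it) ((linear speed of pan above 0.6 m/s and contact force between the fingers and pan below 0.01 N) or (linear speed of fine_sieve above 0.6 m/s and contact force between the fingers and fine_sieve below 0.01 N) or (linear speed of coarse_sieve above 0.6 m/s and contact force between the fingers and coarse_sieve below 0.01 N) or (linear speed of lid above 0.6 m/s and contact force between the fingers and lid below 0.01 N)).
It also fails if it takes over 112 s, if anything falls off the work surface, if the arm or the gripper's body presses on something with over 40 N, if the wrist force passes 120 N, or if a joint passes its speed limit or range.

## Working session

There is one attempt and no reset: what is moved stays moved. The work goes in short steps, Python scripts to look and compute and a shell command to move; the robot and the scene stay as the last step left them, time stands still between calls to the robot, and variables do not carry over. Pictures are saved under pics/ and viewed, about 12 in all and at most 16, crops included, and the job is handed in when it is done.

```bash
mkdir -p pics; ls; python3 - <<'E'
from cell import *
import cv2,json
print(state())
for n in ("top","side","wrist"):
    c=read_camera(n); cv2.imwrite(f"pics/{n}0.png",c["img"][...,::-1])
    print(n,{k:(v.tolist() if hasattr(v,'tolist') else v) for k,v in c.items() if k!="img"})
E
```

```text
pics
{'t': 0.0, 'joints': array([ 1.03537554e+00,  4.91546910e-01,  1.55948937e+00, -2.79340285e-05,
        1.09170241e+00, -1.05572473e-01]), 'qvel': array([ 0.00079654, -0.00057926,  0.0008549 ,  0.00053107,  0.00196217,
        0.00054783]), 'tau': array([-8.34674938e-04, -6.12654376e+01, -2.58170432e+01,  6.91474811e-02,
        4.82810126e-02, -6.56812222e-05]), 'eef_pos': array([260.28520139, 567.91573754, 202.45587084]), 'tcp_rot': array([-3.14149652e+00,  1.14227573e-03,  1.14096095e+00]), 'ft_force': array([-0.01464268, -0.27568648,  0.46614201]), 'moment': array([ 0.01005915, -0.00527797,  0.02422617]), 'opening': 1.0019266916295775}
top {'fx': 413.094812902862, 'fy': 413.094812902862, 'cx': 319.2202772753118, 'cy': 190.5652967748316, 'D': [-0.07803688806842837, 0.0, 0.0, 0.0, 0.0], 'T': [[-0.02871063834635004, -0.9944530482849009, 0.10118712369967522, 415.41704986754337], [-0.9994167761314926, 0.026685977818447216, -0.021306481990406835, 31.003908743269644], [0.018488018625025398, -0.10173983165280753, -0.9946392309890953, 1167.1742105399105], [0.0, 0.0, 0.0, 1.0]]}
side 
[... 170 characters left out ...]
546807, -0.035160490386458076, 0.016003549473834065, 505.93588708492723], [-0.03678974368677213, -0.7397453620117478, 0.6718804314322375, -587.1139528645176], [-0.0117850939512282, -0.671967662390008, -0.74048671308989, 746.6104875390688], [0.0, 0.0, 0.0, 1.0]]}
wrist {'fx': 305.70445025499106, 'fy': 305.70445025499106, 'cx': 319.60621438710865, 'cy': 197.97126197441847, 'D': [0.012852951917936466, 0.0, 0.0, 0.0, 0.0], 'T': [[0.4167556345819932, 0.8776084066620301, 0.23689285679456734, 192.67226945316776], [0.90901621769095, -0.4017625520669948, -0.11079877134450968, 598.7469333542567], [-0.002063254467539193, 0.261515460943988, -0.9651970817756619, 383.5483890331627], [0.0, 0.0, 0.0, 1.0]]}
```

View pics/top0.png

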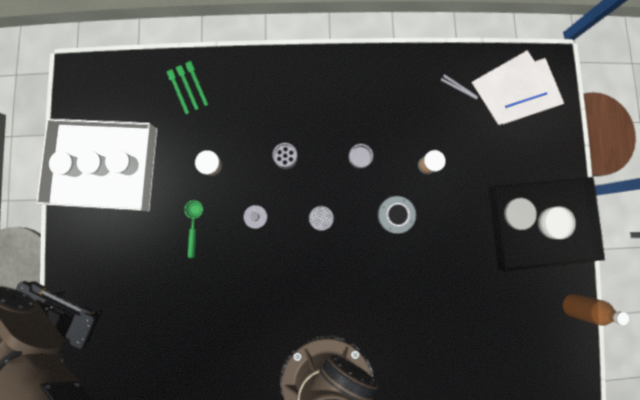

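View pics/side0.png

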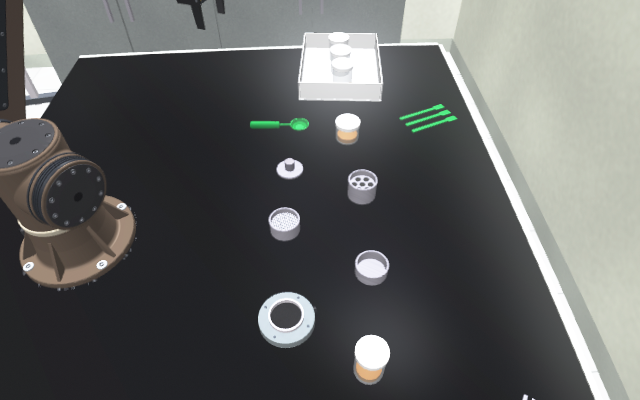

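```bash
cat > h.py <<'E'
import numpy as np, cv2
from cell import *
def K(c): return np.array([[c["fx"],0,c["cx"]],[0,c["fy"],c["cy"]],[0,0,1.]])
def ray(c,uv,z):
    p=cv2.undistortPoints(np.array([[uv]],float),K(c),np.array(c["D"]))[0,0]
    T=np.array(c["T"]); d=T[:3,:3]@[p[0],p[1],1]; o=T[:3,3]
    return (o+d*(z-o[2])/d[2])[:2]
def proj(c,P):
    T=np.linalg.inv(np.array(c["T"])); P=np.atleast_2d(P).astype(float)
    return cv2.projectPoints(P,cv2.Rodrigues(T[:3,:3])[0],T[:3,3],K(c),np.array(c["D"]))[0][:,0]
def circ(c,xy,z,r,n=60):
    a=np.linspace(0,2*np.pi,n); return proj(c,np.c_[xy[0]+r*np.cos(a),xy[1]+r*np.sin(a),0*a+z])
def crop(c,box,s,name,circles=()):
    x0,y0,x1,y1=box; im=cv2.resize(c["img"][y0:y1,x0:x1,::-1],None,fx=s,fy=s,interpolation=cv2.INTER_CUBIC)
    for xy,z,r in circles:
        q=(circ(c,xy,z,r)-[x0,y0]+.5)*s
        cv2.polylines(im,[np.round(q*8).astype(np.int32)],True,(0,0,255),1,cv2.LINE_AA,3)
    cv2.imwrite(f"pics/{name}.png",im)
E
python3 - <<'E'
from h import *
c=read_camera("top")
g={"base":((398,214.5),30,32),"base0":((398,214.5),20,52),"pan":((360.5,155),36,32),"fine":((321,217),42,32),"coarse":((285,154.5),56,32),"lid":((255.5,216.5),13,32)}
L=[]
for k,(uv,z,r) in g.items():
    xy=ray(c,uv,z); print(k,xy.round(1)); L.append((xy,z,r))
for k,uv,z in (("jarL",(207,161),80),("jarR",(435,160),80),("bowl",(193,209),5),("spoonend",(191,257),5)): print(k,ray(c,uv,z).round(1))
crop(c,(180,135,450,245),2.9,"topc",L)
c=read_camera("side"); crop(c,(230,80,410,390),1.9,"sidec",L)
E
```

```text
base [ 458.6 -209.6]
base0 [ 459.  -211.7]
pan [ 627.  -111.1]
fine [457.5   4.1]
coarse [629.8  97.7]
lid [464.9 186.1]
jarL [613.3 304.9]
jarR [ 600.5 -307. ]
bowl [490.9 363.6]
spoonend [356.8 369.6]
```

View pics/topc.png

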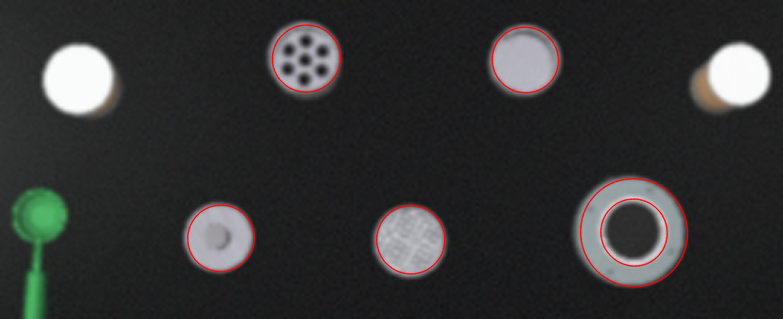

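View pics/sidec.png

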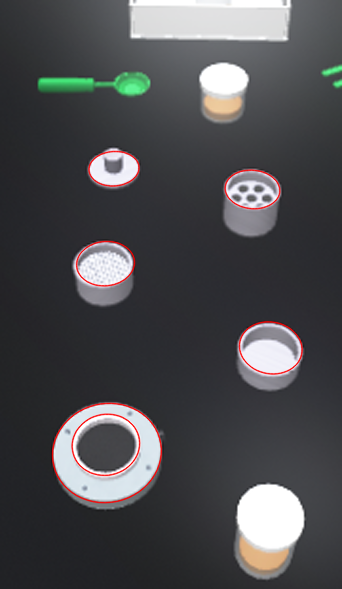

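```bash
python3 -m handwheel '[{"hand":0.095,"x":0.37,"y":-0.679,"z":0},{"hand":0.095,"x":0.367,"y":-0.679,"z":0},{"hand":0.095,"x":0.367,"y":-0.679,"z":0},{"hand":0.095,"x":0.367,"y":-0.679,"z":0},{"hand":0.095,"x":0.367,"y":-0.679,"z":0},{"hand":0.095,"x":0.367,"y":-0.679,"z":0},{"hand":0.095,"x":0.367,"y":-0.679,"z":0},{"hand":0.095,"x":0.367,"y":-0.679,"z":0},{"hand":0.095,"x":0.367,"y":-0.679,"z":0},{"hand":0.095,"x":0.367,"y":-0.679,"z":0},{"hand":0.095,"x":0.367,"y":-0.679,"z":0},{"hand":0.095,"x":0.367,"y":-0.679,"z":0},{"hand":0.095,"x":0.367,"y":-0.679,"z":0},{"hand":0.095,"x":0.367,"y":-0.679,"z":0},{"hand":0.095,"x":0.367,"y":-0.679,"z":0},{"hand":0.095,"x":0.367,"y":-0.679,"z":0},{"hand":0.095,"x":0.367,"y":-0.679,"z":0},{"hand":0.095,"x":0.367,"y":-0.679,"z":0},{"hand":0.095,"x":0.367,"y":-0.679,"z":0},{"hand":0.095,"x":0.367,"y":-0.679,"z":0}]'
```

```text
invalid input
```

```bash
python3 -m handwheel '[{"hand":0.095,"x":0.367,"y":-0.679,"z":0,"spin":0},{"hand":0.095,"x":0.367,"y":-0.679,"z":0,"spin":0},{"hand":0.095,"x":0.367,"y":-0.679,"z":0,"spin":0},{"hand":0.095,"x":0.367,"y":-0.679,"z":0,"spin":0},{"hand":0.095,"x":0.367,"y":-0.679,"z":0,"spin":0},{"hand":0.095,"x":0.367,"y":-0.679,"z":0,"spin":0},{"hand":0.095,"x":0.367,"y":-0.679,"z":0,"spin":0},{"hand":0.095,"x":0.367,"y":-0.679,"z":0,"spin":0},{"hand":0.095,"x":0.367,"y":-0.679,"z":0,"spin":0},{"hand":0.095,"x":0.367,"y":-0.679,"z":0,"spin":0}]'
```

```text
t: 1.08
eef_pos: [459.1, 199.7, 203.2]
tcp_rot: [3.141, -0.0, 1.141]
ft_force: [0.2, 1.2, 0.0]
opening: 0.997
```

```bash
python3 -m handwheel '[{"hand":0.095,"x":0.168,"y":-0.311,"z":-0.06,"spin":0},{"hand":0.095,"x":0.168,"y":-0.311,"z":-0.06,"spin":0},{"hand":0.095,"x":0.168,"y":-0.311,"z":-0.06,"spin":0},{"hand":0.095,"x":0.168,"y":-0.311,"z":-0.06,"spin":0},{"hand":0.095,"x":0.168,"y":-0.311,"z":-0.06,"spin":0},{"hand":0.095,"x":0.168,"y":-0.311,"z":-0.06,"spin":0},{"hand":0.095,"x":0.168,"y":-0.311,"z":-0.06,"spin":0},{"hand":0.095,"x":0.168,"y":-0.311,"z":-0.06,"spin":0},{"hand":0.095,"x":0.168,"y":-0.311,"z":-0.06,"spin":0},{"hand":0.095,"x":0.168,"y":-0.311,"z":-0.06,"spin":0},{"hand":0.095,"x":0.168,"y":-0.311,"z":-0.06,"spin":0},{"hand":0.095,"x":0.168,"y":-0.311,"z":-0.06,"spin":0}]'
python3 - <<'E'
from h import *
c=read_camera("wrist"); s=state(); print(s["eef_pos"],s["tcp_rot"],s["joints"])
p=s["eef_pos"]
crop(c,(0,0,640,400),1.2,"w1",[((627,-111),36,32),((p[0],p[1]),36,3)])
E
```

```text
t: 2.08
eef_pos: [626.1, -108.8, 142.9]
tcp_rot: [-3.141, -0.0, 1.141]
ft_force: [-0.4, 0.8, -0.3]
opening: 0.997
[ 626.1418116  -108.39843841  143.23858179] [-3.14133409e+00 -1.70706136e-04  1.14175574e+00] [-2.75407466e-01  5.66721958e-01  1.59590344e+00  2.50905436e-04
  9.79196669e-01 -1.41730318e+00]
```

View pics/w1.png

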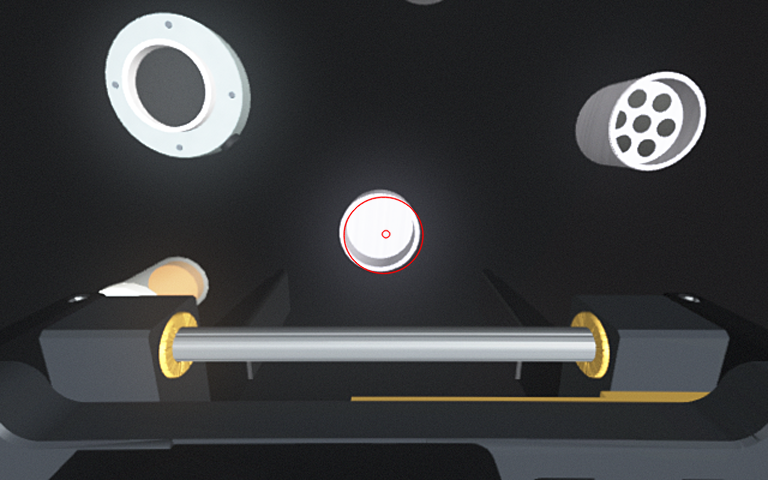

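```bash
python3 - <<'E'
from h import *
c=read_camera("wrist")
xy=ray(c,(380/1.2-.5,230.5/1.2-.5),36); b=ray(c,(169/1.2-.5,84/1.2-.5),30); print(xy,b)
crop(c,(70,0,370,240),2.6,"w2",[(xy,36,32),(xy,36,29),(b,30,32),(b,30,29)])
E
```

```text
[ 622.04723434 -110.95932131] [ 456.57488098 -207.14770496]
```

View pics/w2.png

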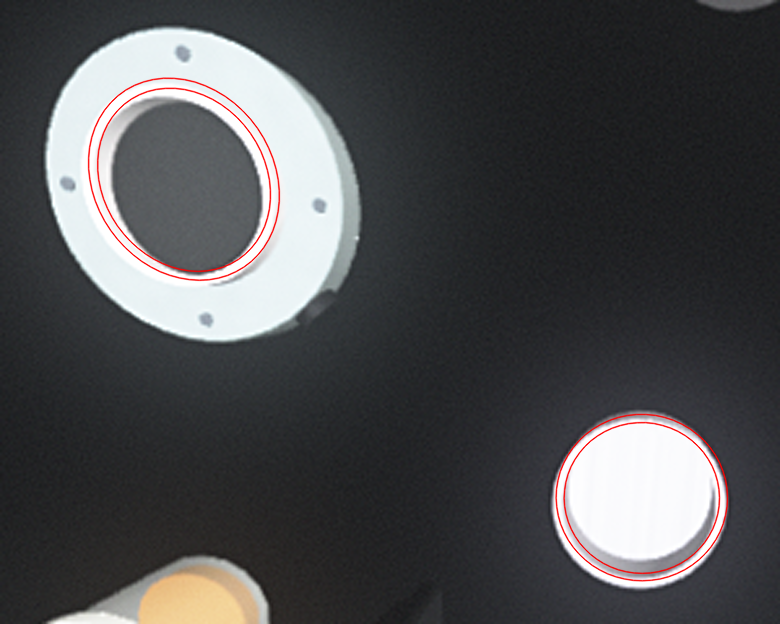

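```bash
python3 -m handwheel '[{"hand":0.095,"x":-0.001,"y":-0.002,"z":-0.04,"spin":0},{"hand":0.095,"x":-0.001,"y":-0.002,"z":-0.08,"spin":0},{"hand":0.095,"x":-0.001,"y":-0.002,"z":-0.1,"spin":0},{"hand":0.095,"x":-0.001,"y":-0.002,"z":-0.119,"spin":0},{"hand":0.095,"x":-0.001,"y":-0.002,"z":-0.119,"spin":0},{"hand":0.095,"x":-0.001,"y":-0.002,"z":-0.119,"spin":0},{"hand":0.095,"x":-0.001,"y":-0.002,"z":-0.119,"spin":0}]'
python3 - <<'E'
from h import *
c=read_camera("wrist"); s=state(); print(s["eef_pos"])
crop(c,(0,0,640,400),1.2,"w3",[((625,-111),36,32)])
E
```

```text
t: 2.77
eef_pos: [626.2, -110.9, 25.6]
tcp_rot: [3.14, -0.0, 1.142]
ft_force: [0.1, -0.5, 0.2]
opening: 0.996
[ 626.30802042 -111.1025811    25.8435689 ]
```

View pics/w3.png

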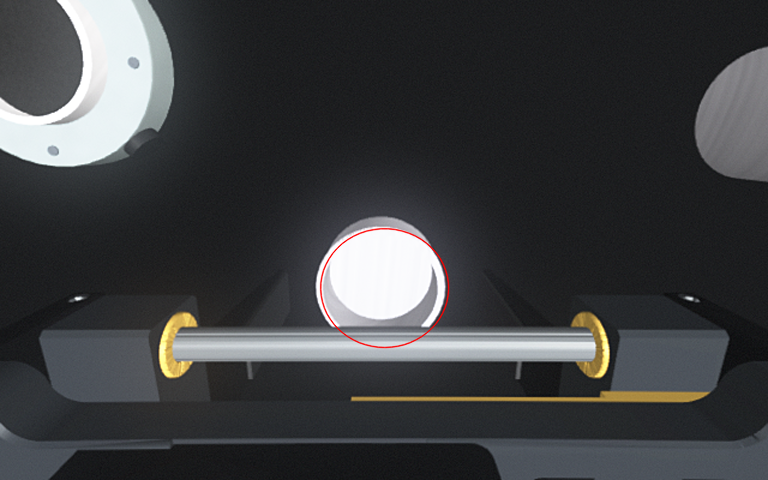

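```bash
python3 -m handwheel '[{"hand":0.095,"x":-0.002,"y":-0.001,"z":-0.001,"spin":0},{"hand":0.08,"x":-0.002,"y":-0.001,"z":-0.001,"spin":0},{"hand":0.07,"x":-0.002,"y":-0.001,"z":-0.001,"spin":0},{"hand":0.055,"x":-0.002,"y":-0.001,"z":-0.001,"spin":0},{"hand":0.055,"x":-0.002,"y":-0.001,"z":-0.001,"spin":0},{"hand":0.055,"x":-0.002,"y":-0.001,"z":-0.001,"spin":0},{"hand":0.055,"x":-0.002,"y":-0.001,"z":-0.001,"spin":0},{"hand":0.055,"x":-0.002,"y":-0.001,"z":-0.001,"spin":0},{"hand":0.055,"x":-0.002,"y":-0.001,"z":-0.001,"spin":0},{"hand":0.055,"x":-0.002,"y":-0.001,"z":-0.001,"spin":0}]'
```

```text
t: 3.65
eef_pos: [623.6, -112.4, 23.1]
tcp_rot: [3.142, -0.0, 1.141]
ft_force: [-0.6, 0.5, 0.8]
opening: 0.641
```

```bash
python3 -m handwheel '[{"hand":0.055,"x":0,"y":0,"z":0.015,"spin":0},{"hand":0.055,"x":0,"y":0,"z":0.04,"spin":0},{"hand":0.055,"x":-0.01,"y":-0.006,"z":0.07,"spin":0},{"hand":0.055,"x":-0.03,"y":-0.018,"z":0.08,"spin":0},{"hand":0.055,"x":-0.06,"y":-0.035,"z":0.08,"spin":0},{"hand":0.055,"x":-0.09,"y":-0.053,"z":0.08,"spin":0},{"hand":0.055,"x":-0.12,"y":-0.07,"z":0.08,"spin":0},{"hand":0.055,"x":-0.145,"y":-0.085,"z":0.08,"spin":0},{"hand":0.055,"x":-0.16,"y":-0.094,"z":0.07,"spin":0},{"hand":0.055,"x":-0.1655,"y":-0.0965,"z":0.06,"spin":0},{"hand":0.055,"x":-0.1655,"y":-0.0965,"z":0.06,"spin":0},{"hand":0.055,"x":-0.1655,"y":-0.0965,"z":0.06,"spin":0},{"hand":0.055,"x":-0.1655,"y":-0.0965,"z":0.06,"spin":0}]'
python3 - <<'E'
from h import *
s=state(); p=s["eef_pos"]; print(p,s["opening"])
a=read_camera("wrist");b=read_camera("side")
crop(a,(180,120,480,280),2.6,"p1a",[((458,-209),20,52),(p,p[2]+12,32)])
crop(b,(230,230,350,370),3.4,"p1b",[((458,-209),20,52),((458,-209),30,32),(p,p[2]+12,32),(p,p[2]-16,32)])
A=cv2.imread("pics/p1a.png");B=cv2.imread("pics/p1b.png")
cv2.imwrite("pics/p1.png",cv2.resize(np.hstack([cv2.copyMakeBorder(A,0,B.shape[0]-A.shape[0],0,0,0),B]),None,fx=.67,fy=.67,interpolation=3))
E
```

```text
t: 4.73
eef_pos: [458.7, -208.8, 83.3]
tcp_rot: [3.141, -0.0, 1.141]
ft_force: [0.3, 0.5, -2.4]
opening: 0.643
[ 458.68580535 -208.80927533   83.33704794] 0.6428101439777091
```

View pics/p1.png

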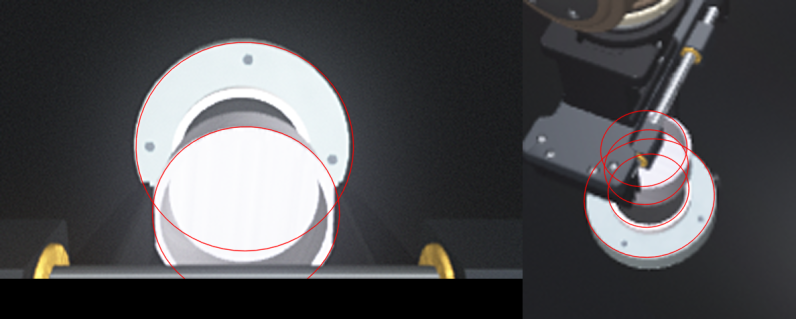

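```bash
python3 -m handwheel '[{"hand":0.055,"x":-0.0005,"y":-0.001,"z":-0.01,"spin":0},{"hand":0.055,"x":-0.0005,"y":-0.001,"z":-0.02,"spin":0},{"hand":0.055,"x":-0.0005,"y":-0.001,"z":-0.026,"spin":0},{"hand":0.055,"x":-0.0005,"y":-0.001,"z":-0.031,"spin":0},{"hand":0.055,"x":-0.0005,"y":-0.001,"z":-0.034,"spin":0},{"hand":0.055,"x":-0.0005,"y":-0.001,"z":-0.034,"spin":0},{"hand":0.055,"x":-0.0005,"y":-0.001,"z":-0.034,"spin":0},{"hand":0.055,"x":-0.0005,"y":-0.001,"z":-0.034,"spin":0}]'
```

```text
t: 5.5
eef_pos: [457.7, -209.9, 49.3]
tcp_rot: [3.141, -0.0, 1.141]
ft_force: [-0.5, 0.4, -1.2]
opening: 0.642
```

```bash
python3 -m handwheel '[{"hand":0.055,"x":0,"y":0,"z":-0.002,"spin":0},{"hand":0.055,"x":0,"y":0,"z":-0.004,"spin":0},{"hand":0.055,"x":0,"y":0,"z":-0.004,"spin":0},{"hand":0.055,"x":0,"y":0,"z":-0.004,"spin":0}]'; python3 -c "
from cell import *; s=state(); print(s['ft_force'],s['moment'],s['eef_pos'])"
```

```text
t: 5.83
eef_pos: [457.6, -209.9, 45.1]
tcp_rot: [3.141, -0.0, 1.141]
ft_force: [0.2, 0.1, -1.7]
opening: 0.64
[ 0.18920217  0.05543851 -1.7193354 ] [-0.0417728  -0.03841188 -0.01104728] [ 457.59939132 -209.93727224   45.10258726]
```

```bash
python3 -m handwheel '[{"hand":0.055,"x":0,"y":0,"z":-0.001,"spin":0},{"hand":0.055,"x":0,"y":0,"z":-0.0015,"spin":0},{"hand":0.055,"x":0,"y":0,"z":-0.0015,"spin":0},{"hand":0.055,"x":0,"y":0,"z":-0.0015,"spin":0}]'; 
```

```text
t: 6.17
eef_pos: [457.7, -210.0, 44.8]
tcp_rot: [3.14, 0.0, 1.141]
ft_force: [-3.1, 2.2, 17.2]
opening: 0.641
```

```bash
python3 -m handwheel '[{"hand":0.065,"x":0,"y":0,"z":0,"spin":0},{"hand":0.075,"x":0,"y":0,"z":0,"spin":0},{"hand":0.085,"x":0,"y":0,"z":0,"spin":0},{"hand":0.095,"x":0,"y":0,"z":0,"spin":0},{"hand":0.095,"x":0,"y":0,"z":0,"spin":0},{"hand":0.095,"x":0,"y":0,"z":0.002,"spin":0},{"hand":0.095,"x":0,"y":0,"z":0.03,"spin":0},{"hand":0.095,"x":0,"y":0,"z":0.06,"spin":0},{"hand":0.095,"x":0,"y":0,"z":0.1,"spin":0},{"hand":0.095,"x":0,"y":0,"z":0.1,"spin":0},{"hand":0.095,"x":0,"y":0,"z":0.1,"spin":0}]'
python3 - <<'E'
from h import *
s=state(); p=s["eef_pos"]; print(p,s["opening"])
a=read_camera("wrist")
crop(a,(220,60,420,260),3,"p2",[((457.7,-210),58,32),((457.7,-210),20,52)])
E
```

```text
t: 7.08
eef_pos: [458.2, -210.3, 145.4]
tcp_rot: [3.137, 0.0, 1.141]
ft_force: [0.6, -0.4, -1.5]
opening: 0.998
[ 458.24191872 -210.27399338  145.37402593] 0.9978361257870869
```

View pics/p2.png

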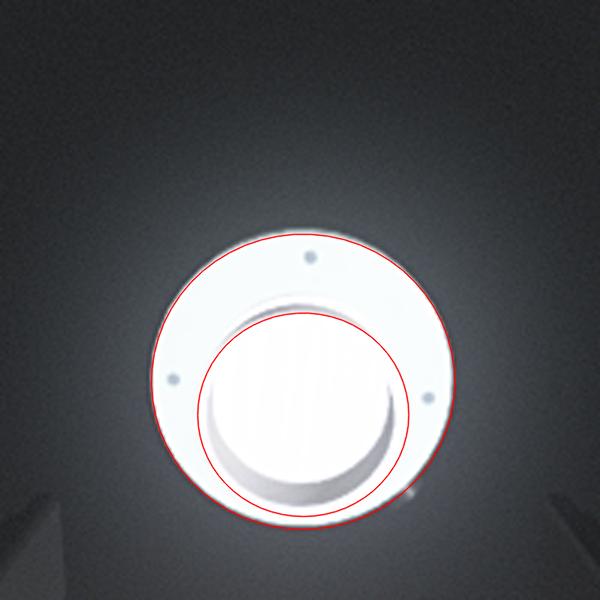

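```bash
python3 -m handwheel '[{"hand":0.095,"x":-0.001,"y":0.03,"z":0.0,"spin":0},{"hand":0.095,"x":-0.001,"y":0.07,"z":0.0,"spin":0},{"hand":0.095,"x":-0.001,"y":0.11,"z":0,"spin":0},{"hand":0.095,"x":-0.001,"y":0.15,"z":0,"spin":0},{"hand":0.095,"x":-0.001,"y":0.19,"z":-0.02,"spin":0},{"hand":0.095,"x":-0.001,"y":0.2135,"z":-0.04,"spin":0},{"hand":0.095,"x":-0.001,"y":0.2135,"z":-0.05,"spin":0},{"hand":0.095,"x":-0.001,"y":0.2135,"z":-0.05,"spin":0},{"hand":0.095,"x":-0.001,"y":0.2135,"z":-0.05,"spin":0}]'
python3 - <<'E'
from h import *
s=state(); p=s["eef_pos"]; print(p,s["opening"])
a=read_camera("wrist")
crop(a,(220,60,420,260),3,"f1",[((457,3.5),42,32)])
E
```

```text
t: 7.88
eef_pos: [456.0, 3.7, 92.5]
tcp_rot: [-3.139, 0.001, 1.142]
ft_force: [0.1, -0.2, -0.5]
opening: 0.998
[455.9694643    3.74871466  92.54142936] 0.9976645304729723
```

View pics/f1.png

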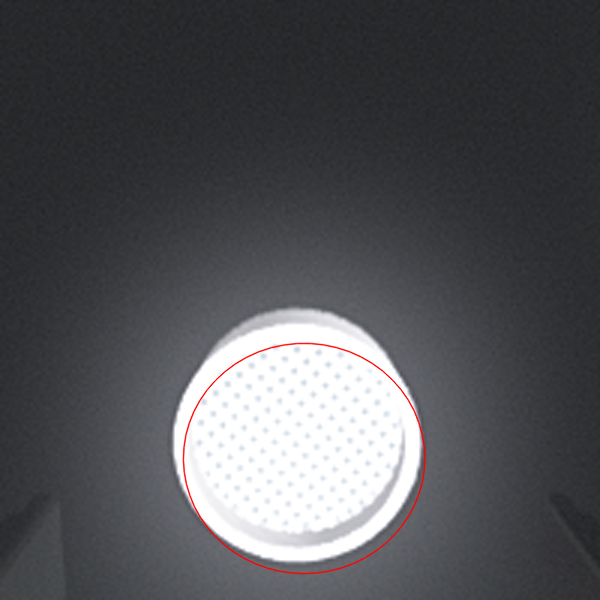

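```bash
python3 -m handwheel '[{"hand":0.095,"x":-0.0015,"y":0,"z":-0.03,"spin":0},{"hand":0.095,"x":-0.0015,"y":0,"z":-0.055,"spin":0},{"hand":0.095,"x":-0.0015,"y":0,"z":-0.068,"spin":0},{"hand":0.095,"x":-0.0015,"y":0,"z":-0.068,"spin":0},{"hand":0.08,"x":-0.0015,"y":0,"z":-0.068,"spin":0},{"hand":0.072,"x":-0.0015,"y":0,"z":-0.068,"spin":0},{"hand":0.068,"x":-0.0015,"y":0,"z":-0.068,"spin":0},{"hand":0.064,"x":-0.0015,"y":0,"z":-0.068,"spin":0},{"hand":0.06,"x":-0.0015,"y":0,"z":-0.068,"spin":0},{"hand":0.055,"x":-0.0015,"y":0,"z":-0.068,"spin":0},{"hand":0.055,"x":-0.0015,"y":0,"z":-0.068,"spin":0},{"hand":0.055,"x":-0.0015,"y":0,"z":-0.068,"spin":0},{"hand":0.065,"x":-0.0015,"y":0,"z":-0.068,"spin":0},{"hand":0.075,"x":-0.0015,"y":0,"z":-0.068,"spin":0},{"hand":0.085,"x":-0.0015,"y":0,"z":-0.068,"spin":0},{"hand":0.095,"x":-0.0015,"y":0,"z":-0.068,"spin":0},{"hand":0.095,"x":-0.0015,"y":0,"z":-0.068,"spin":0},{"hand":0.095,"x":-0.0015,"y":0,"z":-0.068,"spin":0}]'
python3 -m handwheel '[{"hand":0.095,"x":0,"y":0,"z":0,"spin":-1.4},{"hand":0.095,"x":0,"y":0,"z":0,"spin":-2.8},{"hand":0.095,"x":0,"y":0,"z":0,"spin":-4.2},{"hand":0.095,"x":0,"y":0,"z":0,"spin":-5.6},{"hand":0.095,"x":0,"y":0,"z":0,"spin":-7},{"hand":0.095,"x":0,"y":0,"z":0,"spin":-8.4},{"hand":0.095,"x":0,"y":0,"z":0,"spin":-9.8},{"hand":0.095,"x":0,"y":0,"z":0,"spin":-11.2},{"hand":0.095,"x":0,"y":0,"z":0,"spin":-12.6},{"hand":0.095,"x":0,"y":0,"z":0,"spin":-14},{"hand":0.095,"x":0,"y":0,"z":0,"spin":-15.4},{"hand":0.095,"x":0,"y":0,"z":0,"spin":-16.8},{"hand":0.095,"x":0,"y":0,"z":0,"spin":-18},{"hand":0.095,"x":0,"y":0,"z":0,"spin":-18},{"hand":0.095,"x":0,"y":0,"z":0,"spin":-18}]'
python3 -m handwheel '[{"hand":0.08,"x":0,"y":0,"z":0,"spin":0},{"hand":0.072,"x":0,"y":0,"z":0,"spin":0},{"hand":0.068,"x":0,"y":0,"z":0,"spin":0},{"hand":0.064,"x":0,"y":0,"z":0,"spin":0},{"hand":0.06,"x":0,"y":0,"z":0,"spin":0},{"hand":0.055,"x":0,"y":0,"z":0,"spin":0},{"hand":0.055,"x":0,"y":0,"z":0,"spin":0},{"hand":0.055,"x":0,"y":0,"z":0,"spin":0}]'
```

```text
t: 9.43
eef_pos: [455.0, 3.7, 25.5]
tcp_rot: [-3.141, -0.0, 1.141]
ft_force: [-0.9, 0.3, 0.1]
opening: 0.967
t: 10.68
eef_pos: [455.0, 3.6, 25.5]
tcp_rot: [3.142, -0.0, -0.426]
ft_force: [0.1, -0.2, -0.7]
opening: 0.999
t: 11.35
eef_pos: [455.0, 3.7, 25.5]
tcp_rot: [3.142, 0.0, -0.43]
ft_force: [-0.1, -0.2, 0.1]
opening: 0.654
```

```bash
python3 -m handwheel '[{"hand":0.055,"x":0,"y":0,"z":0.015,"spin":0},{"hand":0.055,"x":0,"y":0,"z":0.04,"spin":0},{"hand":0.055,"x":0,"y":-0.01,"z":0.07,"spin":0},{"hand":0.055,"x":0,"y":-0.03,"z":0.09,"spin":0},{"hand":0.055,"x":0.001,"y":-0.06,"z":0.1,"spin":0},{"hand":0.055,"x":0.001,"y":-0.09,"z":0.1,"spin":0},{"hand":0.055,"x":0.002,"y":-0.12,"z":0.1,"spin":0},{"hand":0.055,"x":0.0027,"y":-0.15,"z":0.1,"spin":0},{"hand":0.055,"x":0.0027,"y":-0.18,"z":0.1,"spin":0},{"hand":0.055,"x":0.0027,"y":-0.2,"z":0.09,"spin":0},{"hand":0.055,"x":0.0027,"y":-0.21,"z":0.08,"spin":0},{"hand":0.055,"x":0.0027,"y":-0.2137,"z":0.07,"spin":0},{"hand":0.055,"x":0.0027,"y":-0.2137,"z":0.065,"spin":0},{"hand":0.055,"x":0.0027,"y":-0.2137,"z":0.065,"spin":0},{"hand":0.055,"x":0.0027,"y":-0.2137,"z":0.065,"spin":0}]'
python3 - <<'E'
from h import *
s=state(); p=s["eef_pos"]; print(p,s["opening"],s["ft_force"])
a=read_camera("wrist");b=read_camera("side")
B0=(457.7,-210)
crop(a,(200,70,440,270),3,"f2a",[(B0,20,52),(p,p[2]+16.5,32)])
crop(b,(230,225,350,345),5,"f2b",[(B0,20,52),(p,p[2]+16.5,32),(B0,58,32)])
A=cv2.imread("pics/f2a.png");B=cv2.imread("pics/f2b.png")
cv2.imwrite("pics/f2.png",cv2.resize(np.hstack([A,B]),None,fx=.6,fy=.6,interpolation=3))
E
```

```text
t: 12.6
eef_pos: [457.6, -208.8, 90.2]
tcp_rot: [-3.141, 0.001, -0.429]
ft_force: [0.9, -0.1, -1.6]
opening: 0.65
[ 457.59020543 -208.83833452   90.21007603] 0.6503552394261692 [ 0.94354721 -0.10466508 -1.55146281]
```

View pics/f2.png

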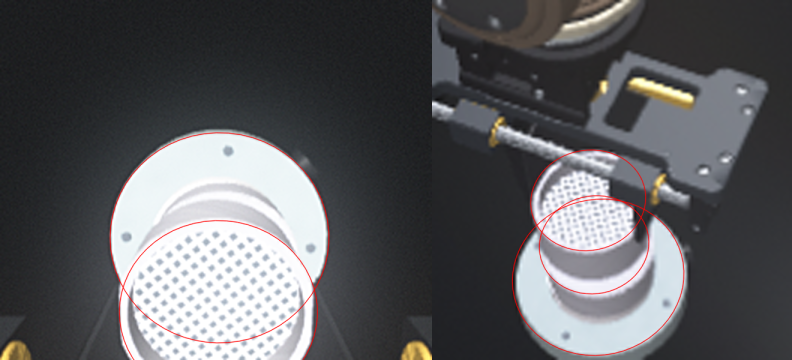

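```bash
python3 -m handwheel '[{"hand":0.055,"x":0.0015,"y":-0.001,"z":-0.004,"spin":0},{"hand":0.055,"x":0.0015,"y":-0.001,"z":-0.008,"spin":0},{"hand":0.055,"x":0.0015,"y":-0.001,"z":-0.011,"spin":0},{"hand":0.055,"x":0.0015,"y":-0.001,"z":-0.011,"spin":0},{"hand":0.055,"x":0.0015,"y":-0.001,"z":-0.011,"spin":0}]'
python3 -m handwheel '[{"hand":0.055,"x":0,"y":0,"z":-0.002,"spin":0},{"hand":0.055,"x":0,"y":0,"z":-0.003,"spin":0},{"hand":0.055,"x":0,"y":0,"z":-0.003,"spin":0},{"hand":0.055,"x":0,"y":0,"z":-0.003,"spin":0}]'
```

```text
t: 13.12
eef_pos: [459.1, -211.0, 79.3]
tcp_rot: [-3.142, 0.0, -0.43]
ft_force: [-0.1, -0.4, -2.5]
opening: 0.654
t: 13.45
eef_pos: [459.2, -211.1, 76.5]
tcp_rot: [-3.142, 0.0, -0.43]
ft_force: [-0.1, 0.3, -1.9]
opening: 0.652
```

Free entry; feel for the seat.

```bash
python3 -m handwheel '[{"hand":0.055,"x":0,"y":0,"z":-0.0005,"spin":0},{"hand":0.055,"x":0,"y":0,"z":-0.0015,"spin":0},{"hand":0.055,"x":0,"y":0,"z":-0.0015,"spin":0},{"hand":0.055,"x":0,"y":0,"z":-0.0015,"spin":0}]'
```

```text
t: 13.78
eef_pos: [459.4, -211.1, 75.5]
tcp_rot: [3.141, -0.001, -0.43]
ft_force: [-1.2, 0.6, 5.1]
opening: 0.652
```

```bash
python3 -m handwheel '[{"hand":0.065,"x":0,"y":0,"z":0,"spin":0},{"hand":0.075,"x":0,"y":0,"z":0,"spin":0},{"hand":0.085,"x":0,"y":0,"z":0,"spin":0},{"hand":0.095,"x":0,"y":0,"z":0,"spin":0},{"hand":0.095,"x":0,"y":0,"z":0,"spin":0},{"hand":0.095,"x":0,"y":0,"z":0.002,"spin":0},{"hand":0.095,"x":0,"y":0,"z":0.03,"spin":0},{"hand":0.095,"x":0,"y":0,"z":0.06,"spin":0},{"hand":0.095,"x":0,"y":0,"z":0.08,"spin":0},{"hand":0.095,"x":0,"y":0,"z":0.08,"spin":0},{"hand":0.095,"x":0,"y":0,"z":0.08,"spin":0}]'
python3 -m handwheel '[{"hand":0.095,"x":0.02,"y":0.037,"z":0,"spin":0},{"hand":0.095,"x":0.168,"y":0.308,"z":0,"spin":0},{"hand":0.095,"x":0.168,"y":0.308,"z":0,"spin":0},{"hand":0.095,"x":0.168,"y":0.308,"z":0,"spin":0},{"hand":0.095,"x":0.168,"y":0.308,"z":0,"spin":0},{"hand":0.095,"x":0.168,"y":0.308,"z":0,"spin":0},{"hand":0.095,"x":0.168,"y":0.308,"z":0,"spin":0},{"hand":0.095,"x":0.168,"y":0.308,"z":0,"spin":0},{"hand":0.095,"x":0.168,"y":0.308,"z":0,"spin":0},{"hand":0.095,"x":0.168,"y":0.308,"z":-0.03,"spin":0},{"hand":0.095,"x":0.168,"y":0.308,"z":-0.05,"spin":0},{"hand":0.095,"x":0.168,"y":0.308,"z":-0.05,"spin":0},{"hand":0.095,"x":0.168,"y":0.308,"z":-0.05,"spin":0}]'
python3 - <<'E'
from h import *
s=state(); p=s["eef_pos"]; print(p,s["tcp_rot"],s["opening"],s["ft_force"])
a=read_camera("wrist");b=read_camera("side")
crop(a,(200,100,440,300),3,"c1a",[((627.5,97),56,32)])
B0=(457.7,-210)
crop(b,(230,225,350,345),5,"c1b",[(B0,20,52),(B0,92,32),(B0,58,32),(B0,92,29)])
A=cv2.imread("pics/c1a.png");B=cv2.imread("pics/c1b.png")
cv2.imwrite("pics/c1.png",cv2.resize(np.hstack([A,B]),None,fx=.6,fy=.6,interpolation=3))
E
```

```text
t: 14.7
eef_pos: [459.5, -211.2, 155.9]
tcp_rot: [3.141, -0.002, -0.43]
ft_force: [-0.6, 0.3, -0.4]
opening: 1.002
t: 15.78
eef_pos: [626.4, 96.9, 103.5]
tcp_rot: [3.14, 0.003, -0.43]
ft_force: [-0.3, -0.0, 0.8]
opening: 0.998
[626.43596819  96.87792146 103.45273768] [ 3.13991119e+00  3.12304010e-03 -4.29812568e-01] 0.997923865012836 [-0.32601899 -0.02664245  0.77528681]
```

View pics/c1.png

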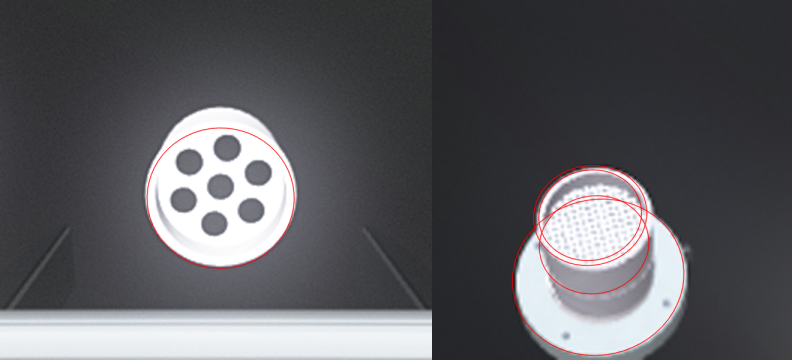

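```bash
python3 -m handwheel '[{"hand":0.095,"x":0.001,"y":0,"z":-0.03,"spin":0},{"hand":0.095,"x":0.001,"y":0,"z":-0.055,"spin":0},{"hand":0.095,"x":0.001,"y":0,"z":-0.069,"spin":0},{"hand":0.095,"x":0.001,"y":0,"z":-0.069,"spin":0},{"hand":0.08,"x":0.001,"y":0,"z":-0.069,"spin":0},{"hand":0.072,"x":0.001,"y":0,"z":-0.069,"spin":0},{"hand":0.068,"x":0.001,"y":0,"z":-0.069,"spin":0},{"hand":0.064,"x":0.001,"y":0,"z":-0.069,"spin":0},{"hand":0.06,"x":0.001,"y":0,"z":-0.069,"spin":0},{"hand":0.055,"x":0.001,"y":0,"z":-0.069,"spin":0},{"hand":0.055,"x":0.001,"y":0,"z":-0.069,"spin":0},{"hand":0.055,"x":0.001,"y":0,"z":-0.069,"spin":0},{"hand":0.065,"x":0.001,"y":0,"z":-0.069,"spin":0},{"hand":0.075,"x":0.001,"y":0,"z":-0.069,"spin":0},{"hand":0.085,"x":0.001,"y":0,"z":-0.069,"spin":0},{"hand":0.095,"x":0.001,"y":0,"z":-0.069,"spin":0},{"hand":0.095,"x":0.001,"y":0,"z":-0.069,"spin":0},{"hand":0.095,"x":0.001,"y":0,"z":-0.069,"spin":0}]'
python3 -m handwheel '[{"hand":0.095,"x":0,"y":0,"z":0,"spin":1.4},{"hand":0.095,"x":0,"y":0,"z":0,"spin":2.8},{"hand":0.095,"x":0,"y":0,"z":0,"spin":4.2},{"hand":0.095,"x":0,"y":0,"z":0,"spin":5.6},{"hand":0.095,"x":0,"y":0,"z":0,"spin":7},{"hand":0.095,"x":0,"y":0,"z":0,"spin":8.4},{"hand":0.095,"x":0,"y":0,"z":0,"spin":9.8},{"hand":0.095,"x":0,"y":0,"z":0,"spin":11.2},{"hand":0.095,"x":0,"y":0,"z":0,"spin":12.6},{"hand":0.095,"x":0,"y":0,"z":0,"spin":14},{"hand":0.095,"x":0,"y":0,"z":0,"spin":15.4},{"hand":0.095,"x":0,"y":0,"z":0,"spin":16.8},{"hand":0.095,"x":0,"y":0,"z":0,"spin":18},{"hand":0.095,"x":0,"y":0,"z":0,"spin":18},{"hand":0.095,"x":0,"y":0,"z":0,"spin":18}]'
python3 -m handwheel '[{"hand":0.08,"x":0,"y":0,"z":0,"spin":0},{"hand":0.072,"x":0,"y":0,"z":0,"spin":0},{"hand":0.068,"x":0,"y":0,"z":0,"spin":0},{"hand":0.064,"x":0,"y":0,"z":0,"spin":0},{"hand":0.06,"x":0,"y":0,"z":0,"spin":0},{"hand":0.055,"x":0,"y":0,"z":0,"spin":0},{"hand":0.055,"x":0,"y":0,"z":0,"spin":0},{"hand":0.055,"x":0,"y":0,"z":0,"spin":0}]'
```

```text
t: 17.38
eef_pos: [628.2, 96.9, 35.9]
tcp_rot: [3.141, 0.0, -0.43]
ft_force: [0.2, 0.4, -0.3]
opening: 0.969
t: 18.63
eef_pos: [628.2, 96.9, 36.0]
tcp_rot: [-3.142, -0.0, 1.138]
ft_force: [-0.4, 0.8, 0.1]
opening: 0.998
t: 19.3
eef_pos: [628.3, 97.0, 36.1]
tcp_rot: [3.141, -0.0, 1.141]
ft_force: [0.5, 2.2, 1.4]
opening: 0.659
```

```bash
python3 -m handwheel '[{"hand":0.055,"x":0,"y":0,"z":0.015,"spin":0},{"hand":0.055,"x":0,"y":0,"z":0.045,"spin":0},{"hand":0.055,"x":0,"y":0,"z":0.08,"spin":0},{"hand":0.055,"x":-0.01,"y":-0.018,"z":0.11,"spin":0},{"hand":0.055,"x":-0.025,"y":-0.045,"z":0.125,"spin":0},{"hand":0.055,"x":-0.04,"y":-0.073,"z":0.13,"spin":0},{"hand":0.055,"x":-0.055,"y":-0.1,"z":0.13,"spin":0},{"hand":0.055,"x":-0.07,"y":-0.128,"z":0.13,"spin":0},{"hand":0.055,"x":-0.085,"y":-0.155,"z":0.13,"spin":0},{"hand":0.055,"x":-0.1,"y":-0.182,"z":0.13,"spin":0},{"hand":0.055,"x":-0.115,"y":-0.21,"z":0.13,"spin":0},{"hand":0.055,"x":-0.13,"y":-0.237,"z":0.13,"spin":0},{"hand":0.055,"x":-0.145,"y":-0.264,"z":0.13,"spin":0},{"hand":0.055,"x":-0.158,"y":-0.288,"z":0.125,"spin":0},{"hand":0.055,"x":-0.166,"y":-0.302,"z":0.115,"spin":0},{"hand":0.055,"x":-0.169,"y":-0.308,"z":0.105,"spin":0},{"hand":0.055,"x":-0.169,"y":-0.308,"z":0.105,"spin":0},{"hand":0.055,"x":-0.169,"y":-0.308,"z":0.105,"spin":0},{"hand":0.055,"x":-0.169,"y":-0.308,"z":0.105,"spin":0}]'
python3 - <<'E'
from h import *
s=state(); p=s["eef_pos"]; print(p,s["opening"],s["ft_force"])
a=read_camera("wrist");b=read_camera("side")
B0=(459.4,-211.2)
crop(a,(200,70,440,270),3,"c2a",[(B0,92,32),(p,p[2]+20,32)])
crop(b,(230,185,350,305),5,"c2b",[(p,p[2]+20,32),(p,p[2]-28,32),(B0,92,32)])
A=cv2.imread("pics/c2a.png");B=cv2.imread("pics/c2b.png")
cv2.imwrite("pics/c2.png",cv2.resize(np.hstack([A,B]),None,fx=.6,fy=.6,interpolation=3))
E
```

```text
t: 20.88
eef_pos: [459.5, -210.7, 141.4]
tcp_rot: [3.142, -0.0, 1.141]
ft_force: [-0.2, -1.9, -1.3]
opening: 0.657
[ 459.53729536 -210.7103455   141.38396168] 0.6574053124615232 [-0.19454901 -1.90612843 -1.29076846]
```

View pics/c2.png

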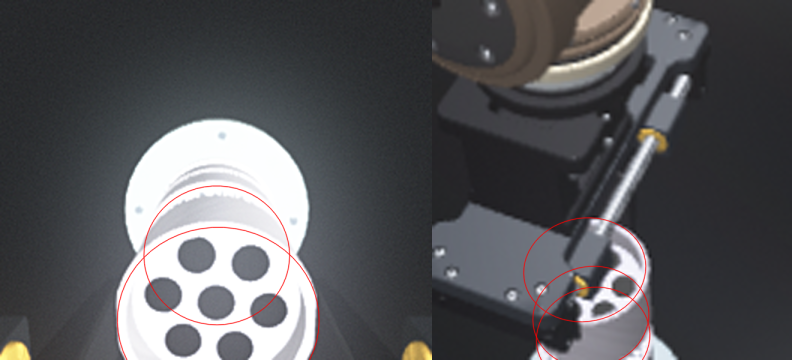

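```bash
python3 -m handwheel '[{"hand":0.055,"x":0,"y":-0.0005,"z":-0.006,"spin":0},{"hand":0.055,"x":0,"y":-0.0005,"z":-0.011,"spin":0},{"hand":0.055,"x":0,"y":-0.0005,"z":-0.015,"spin":0},{"hand":0.055,"x":0,"y":-0.0005,"z":-0.018,"spin":0},{"hand":0.055,"x":0,"y":-0.0005,"z":-0.018,"spin":0},{"hand":0.055,"x":0,"y":-0.0005,"z":-0.018,"spin":0}]'
python3 -m handwheel '[{"hand":0.055,"x":0,"y":0,"z":-0.001,"spin":0},{"hand":0.055,"x":0,"y":0,"z":-0.002,"spin":0},{"hand":0.055,"x":0,"y":0,"z":-0.002,"spin":0},{"hand":0.055,"x":0,"y":0,"z":-0.002,"spin":0}]'
```

```text
t: 21.48
eef_pos: [459.2, -211.5, 122.8]
tcp_rot: [-3.141, -0.0, 1.141]
ft_force: [0.7, 0.0, -2.5]
opening: 0.66
t: 21.82
eef_pos: [459.2, -211.6, 121.1]
tcp_rot: [3.141, -0.0, 1.141]
ft_force: [-0.4, 0.8, -1.3]
opening: 0.659
```

```bash
python3 -m handwheel '[{"hand":0.055,"x":0,"y":0,"z":-0.001,"spin":0},{"hand":0.055,"x":0,"y":0,"z":-0.0015,"spin":0},{"hand":0.055,"x":0,"y":0,"z":-0.0015,"spin":0},{"hand":0.055,"x":0,"y":0,"z":-0.0015,"spin":0}]'
```

```text
t: 22.15
eef_pos: [459.4, -211.7, 120.0]
tcp_rot: [3.141, 0.0, 1.141]
ft_force: [-1.0, 0.6, 4.9]
opening: 0.656
```

```bash
python3 -m handwheel '[{"hand":0.065,"x":0,"y":0,"z":0,"spin":0},{"hand":0.075,"x":0,"y":0,"z":0,"spin":0},{"hand":0.085,"x":0,"y":0,"z":0,"spin":0},{"hand":0.095,"x":0,"y":0,"z":0,"spin":0},{"hand":0.095,"x":0,"y":0,"z":0,"spin":0},{"hand":0.095,"x":0,"y":0,"z":0.002,"spin":0},{"hand":0.095,"x":0,"y":0,"z":0.03,"spin":0},{"hand":0.095,"x":0,"y":0,"z":0.06,"spin":0},{"hand":0.095,"x":0,"y":0,"z":0.08,"spin":0},{"hand":0.095,"x":0,"y":0,"z":0.08,"spin":0},{"hand":0.095,"x":0,"y":0,"z":0.08,"spin":0}]'
python3 -m handwheel '[{"hand":0.095,"x":0,"y":0.04,"z":0,"spin":0},{"hand":0.095,"x":0.0045,"y":0.08,"z":0,"spin":0},{"hand":0.095,"x":0.0045,"y":0.12,"z":0,"spin":0},{"hand":0.095,"x":0.0045,"y":0.16,"z":0,"spin":0},{"hand":0.095,"x":0.0045,"y":0.2,"z":-0.01,"spin":0},{"hand":0.095,"x":0.0045,"y":0.24,"z":-0.02,"spin":0},{"hand":0.095,"x":0.0045,"y":0.28,"z":-0.03,"spin":0},{"hand":0.095,"x":0.0045,"y":0.32,"z":-0.04,"spin":0},{"hand":0.095,"x":0.0045,"y":0.36,"z":-0.05,"spin":0},{"hand":0.095,"x":0.0045,"y":0.398,"z":-0.06,"spin":0},{"hand":0.095,"x":0.0045,"y":0.398,"z":-0.09,"spin":0},{"hand":0.095,"x":0.0045,"y":0.398,"z":-0.12,"spin":0},{"hand":0.095,"x":0.0045,"y":0.398,"z":-0.12,"spin":0},{"hand":0.095,"x":0.0045,"y":0.398,"z":-0.12,"spin":0}]'
python3 - <<'E'
from h import *
s=state(); p=s["eef_pos"]; print(p,s["tcp_rot"],s["opening"],s["ft_force"])
a=read_camera("wrist");b=read_camera("side")
crop(a,(200,100,440,300),3,"l1a",[((464,186),13,32),((464,186),37,12)])
B0=(459.4,-211.5)
crop(b,(230,205,350,325),5,"l1b",[(B0,140,32),(B0,92,32)])
A=cv2.imread("pics/l1a.png");B=cv2.imread("pics/l1b.png")
cv2.imwrite("pics/l1.png",cv2.resize(np.hstack([A,B]),None,fx=.6,fy=.6,interpolation=3))
E
```

```text
t: 23.07
eef_pos: [459.5, -211.7, 200.4]
tcp_rot: [3.14, 0.0, 1.141]
ft_force: [0.1, 0.2, 0.3]
opening: 1.002
t: 24.23
eef_pos: [462.7, 186.2, 78.3]
tcp_rot: [-3.138, 0.003, 1.141]
ft_force: [0.2, 0.4, 0.2]
opening: 0.998
[462.65435193 186.16460021  78.26908246] [-3.13809189e+00  2.75071391e-03  1.14109738e+00] 0.9984232202599149 [0.15867397 0.37843471 0.17488186]
```

View pics/l1.png

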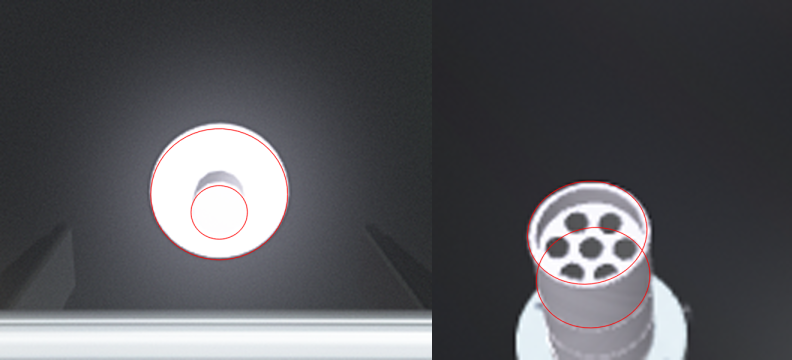

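```bash
python3 -m handwheel '[{"hand":0.095,"x":0.001,"y":0,"z":-0.03,"spin":0},{"hand":0.09,"x":0.001,"y":0,"z":-0.045,"spin":0},{"hand":0.08,"x":0.001,"y":0,"z":-0.049,"spin":0},{"hand":0.07,"x":0.001,"y":0,"z":-0.049,"spin":0},{"hand":0.06,"x":0.001,"y":0,"z":-0.049,"spin":0},{"hand":0.05,"x":0.001,"y":0,"z":-0.049,"spin":0},{"hand":0.04,"x":0.001,"y":0,"z":-0.049,"spin":0},{"hand":0.033,"x":0.001,"y":0,"z":-0.049,"spin":0},{"hand":0.028,"x":0.001,"y":0,"z":-0.049,"spin":0},{"hand":0.024,"x":0.001,"y":0,"z":-0.049,"spin":0},{"hand":0.018,"x":0.001,"y":0,"z":-0.049,"spin":0},{"hand":0.018,"x":0.001,"y":0,"z":-0.049,"spin":0},{"hand":0.018,"x":0.001,"y":0,"z":-0.049,"spin":0},{"hand":0.018,"x":0.001,"y":0,"z":-0.049,"spin":0}]'
python3 -m handwheel '[{"hand":0.03,"x":0,"y":0,"z":0,"spin":0},{"hand":0.04,"x":0,"y":0,"z":0,"spin":0},{"hand":0.05,"x":0,"y":0,"z":0,"spin":0},{"hand":0.05,"x":0,"y":0,"z":0,"spin":0},{"hand":0.05,"x":0,"y":0,"z":0,"spin":-1.4},{"hand":0.05,"x":0,"y":0,"z":0,"spin":-2.8},{"hand":0.05,"x":0,"y":0,"z":0,"spin":-4.2},{"hand":0.05,"x":0,"y":0,"z":0,"spin":-5.6},{"hand":0.05,"x":0,"y":0,"z":0,"spin":-7},{"hand":0.05,"x":0,"y":0,"z":0,"spin":-8.4},{"hand":0.05,"x":0,"y":0,"z":0,"spin":-9.8},{"hand":0.05,"x":0,"y":0,"z":0,"spin":-11.2},{"hand":0.05,"x":0,"y":0,"z":0,"spin":-12.6},{"hand":0.05,"x":0,"y":0,"z":0,"spin":-14},{"hand":0.05,"x":0,"y":0,"z":0,"spin":-15.4},{"hand":0.05,"x":0,"y":0,"z":0,"spin":-16.8},{"hand":0.05,"x":0,"y":0,"z":0,"spin":-18},{"hand":0.05,"x":0,"y":0,"z":0,"spin":-18},{"hand":0.05,"x":0,"y":0,"z":0,"spin":-18}]'
python3 -m handwheel '[{"hand":0.04,"x":0,"y":0,"z":0,"spin":0},{"hand":0.033,"x":0,"y":0,"z":0,"spin":0},{"hand":0.028,"x":0,"y":0,"z":0,"spin":0},{"hand":0.024,"x":0,"y":0,"z":0,"spin":0},{"hand":0.018,"x":0,"y":0,"z":0,"spin":0},{"hand":0.015,"x":0,"y":0,"z":0,"spin":0},{"hand":0.015,"x":0,"y":0,"z":0,"spin":0},{"hand":0.015,"x":0,"y":0,"z":0,"spin":0},{"hand":0.015,"x":0,"y":0,"z":0,"spin":0}]'
```

```text
t: 25.5
eef_pos: [464.7, 186.4, 30.5]
tcp_rot: [-3.142, -0.0, 1.141]
ft_force: [0.9, -0.5, 0.2]
opening: 0.202
t: 27.08
eef_pos: [464.7, 186.4, 30.6]
tcp_rot: [3.142, -0.0, -0.426]
ft_force: [0.8, 0.0, 0.3]
opening: 0.527
t: 27.83
eef_pos: [464.7, 186.4, 30.6]
tcp_rot: [3.142, -0.0, -0.43]
ft_force: [-0.6, 0.7, -0.8]
opening: 0.156
```

```bash
python3 - <<'E'
from h import *
s=state(); p=s["eef_pos"]; print(p,s["opening"],s["tau"])
a=read_camera("wrist");b=read_camera("side")
crop(a,(200,100,440,300),3,"l2a",[((464.7,186.4),13,32)])
crop(b,(240,130,340,230),6,"l2b",[((464.7,186.4),13,32),((464.7,186.4),37,12)])
A=cv2.imread("pics/l2a.png");B=cv2.imread("pics/l2b.png")
cv2.imwrite("pics/l2.png",cv2.resize(np.hstack([A,B]),None,fx=.6,fy=.6,interpolation=3))
E
```

```text
[464.72894279 186.43077828  30.56847566] 0.15572271488356101 [-8.96064194e-04 -5.42493689e+01 -1.32050568e+01  4.46260977e-02
 -2.35795352e-02 -2.66860807e-03]
```

View pics/l2.png

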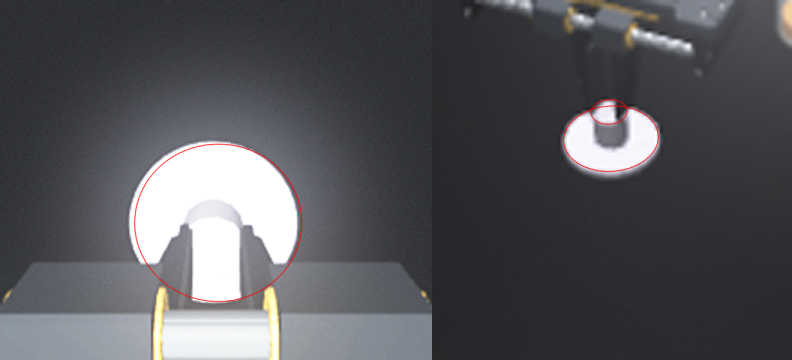

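```bash
python3 -m handwheel '[{"hand":0.008,"x":0,"y":0,"z":0,"spin":0},{"hand":0.0,"x":0,"y":0,"z":0,"spin":0},{"hand":0.0,"x":0,"y":0,"z":0,"spin":0},{"hand":0.0,"x":0,"y":0,"z":0,"spin":0},{"hand":0.0,"x":0,"y":0,"z":0,"spin":0}]'
python3 -m handwheel '[{"hand":0.0,"x":0,"y":0,"z":0.002,"spin":0},{"hand":0.0,"x":0,"y":0,"z":0.004,"spin":0},{"hand":0.0,"x":0,"y":0,"z":0.005,"spin":0},{"hand":0.0,"x":0,"y":0,"z":0.005,"spin":0},{"hand":0.0,"x":0,"y":0,"z":0.005,"spin":0}]'
```

```text
t: 28.35
eef_pos: [464.7, 186.4, 30.6]
tcp_rot: [-3.142, -0.0, -0.43]
ft_force: [0.7, 0.3, -0.3]
opening: 0.006
t: 28.77
eef_pos: [464.8, 186.4, 35.7]
tcp_rot: [-3.141, -0.0, -0.43]
ft_force: [0.5, 0.3, -0.8]
opening: 0.002
```

```bash
python3 - <<'E'
from h import *
from scipy.spatial.transform import Rotation as R
s=state(); p=s["eef_pos"]; Rt=R.from_euler("xyz",s["tcp_rot"]).as_matrix(); print(p,s["opening"])
a=read_camera("wrist");b=read_camera("side")
for z in (14,0,-10):
    P=[p+Rt@[x,y,z] for x in (-8,8) for y in (-10,10)]
    print(z,proj(a,P).round(0).tolist(),proj(b,P).round(0).tolist())
A=a["img"][190:300,280:360,::-1]; B=b["img"][140:185,260:320,::-1]
A=cv2.resize(A,None,fx=5,fy=5,interpolation=2);B=cv2.resize(B,None,fx=6.5,fy=6.5,interpolation=2)
A=cv2.convertScaleAbs(A); h=max(len(A),len(B)); f=lambda I:cv2.copyMakeBorder(I,0,h-len(I),0,0,0)
cv2.imwrite("pics/l3.png",np.hstack([f(A),f(B)])); print(np.hstack([f(A),f(B)]).shape)
E
```

```text
[464.78601312 186.43823797  35.68706151] 0.0019759496921653635
14 [[309.0, 213.0], [309.0, 240.0], [333.0, 213.0], [332.0, 240.0]] [[288.0, 162.0], [284.0, 167.0], [294.0, 163.0], [290.0, 169.0]]
0 [[308.0, 220.0], [308.0, 249.0], [333.0, 220.0], [333.0, 249.0]] [[287.0, 157.0], [284.0, 163.0], [293.0, 159.0], [290.0, 164.0]]
-10 [[307.0, 225.0], [308.0, 256.0], [334.0, 225.0], [334.0, 256.0]] [[287.0, 154.0], [284.0, 160.0], [293.0, 156.0], [290.0, 161.0]]
(550, 790, 3)
```

View pics/l3.png

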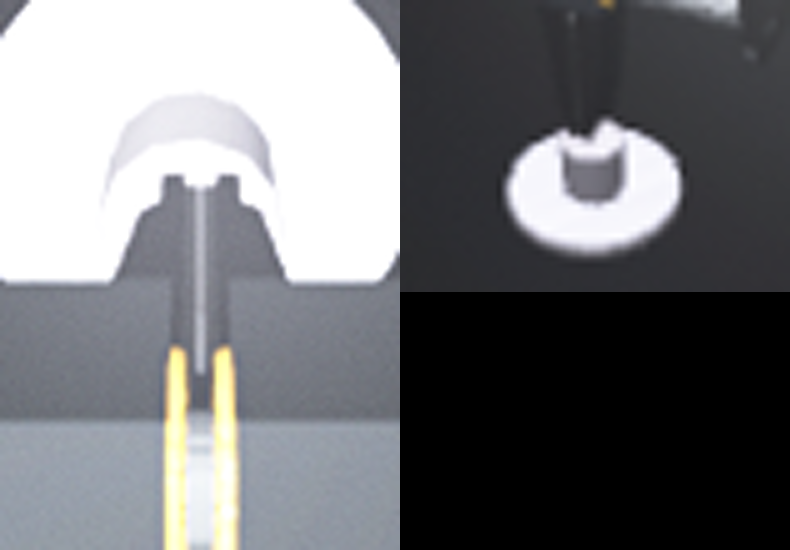

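```bash
for i in 1; do python3 -m handwheel '[{"hand":0.0,"x":0,"y":0,"z":-0.001,"spin":0},{"hand":0.0,"x":0,"y":0,"z":-0.002,"spin":0},{"hand":0.0,"x":0,"y":0,"z":-0.003,"spin":0},{"hand":0.0,"x":0,"y":0,"z":-0.003,"spin":0},{"hand":0.0,"x":0,"y":0,"z":-0.003,"spin":0}]'; done
python3 -m handwheel '[{"hand":0.0,"x":0,"y":0,"z":-0.001,"spin":0},{"hand":0.0,"x":0,"y":0,"z":-0.002,"spin":0},{"hand":0.0,"x":0,"y":0,"z":-0.002,"spin":0},{"hand":0.0,"x":0,"y":0,"z":-0.002,"spin":0}]'
```

```text
t: 29.28
eef_pos: [464.7, 186.4, 32.4]
tcp_rot: [3.141, 0.0, -0.43]
ft_force: [-0.4, 0.2, -0.5]
opening: 0.005
t: 29.62
eef_pos: [464.7, 186.4, 30.5]
tcp_rot: [3.142, -0.0, -0.43]
ft_force: [1.0, 0.2, -0.6]
opening: 0.005
```

```bash
python3 -m handwheel '[{"hand":0.0,"x":0,"y":0,"z":-0.001,"spin":0},{"hand":0.0,"x":0,"y":0,"z":-0.002,"spin":0},{"hand":0.0,"x":0,"y":0,"z":-0.002,"spin":0}]'
python3 -m handwheel '[{"hand":0.0,"x":0,"y":0,"z":-0.001,"spin":0},{"hand":0.0,"x":0,"y":0,"z":-0.0015,"spin":0},{"hand":0.0,"x":0,"y":0,"z":-0.0015,"spin":0}]'
```

```text
t: 29.87
eef_pos: [464.7, 186.4, 28.4]
tcp_rot: [3.141, 0.0, -0.43]
ft_force: [-0.3, 1.6, 0.1]
opening: 0.003
t: 30.12
eef_pos: [464.7, 186.4, 26.9]
tcp_rot: [3.141, 0.0, -0.43]
ft_force: [0.6, 0.5, 0.7]
opening: 0.003
```

```bash
python3 -m handwheel '[{"hand":0.0,"x":0,"y":0,"z":-0.001,"spin":0},{"hand":0.0,"x":0,"y":0,"z":-0.0015,"spin":0},{"hand":0.0,"x":0,"y":0,"z":-0.0015,"spin":0}]'
python3 -m handwheel '[{"hand":0.0,"x":0,"y":0,"z":-0.001,"spin":0},{"hand":0.0,"x":0,"y":0,"z":-0.0015,"spin":0},{"hand":0.0,"x":0,"y":0,"z":-0.0015,"spin":0}]'
```

```text
t: 30.37
eef_pos: [464.7, 186.4, 25.7]
tcp_rot: [-3.142, -0.0, -0.43]
ft_force: [-1.1, -0.5, 2.4]
opening: 0.005
t: 30.62
eef_pos: [464.8, 186.5, 25.6]
tcp_rot: [-3.141, -0.001, -0.43]
ft_force: [-5.2, -1.6, 26.2]
opening: 0.004
```

```bash
python3 -m handwheel '[{"hand":0.0,"x":0,"y":0,"z":0.003,"spin":0},{"hand":0.02,"x":0,"y":0,"z":0.008,"spin":0},{"hand":0.05,"x":0,"y":0,"z":0.008,"spin":0},{"hand":0.06,"x":0,"y":0,"z":0.008,"spin":0},{"hand":0.06,"x":0,"y":0,"z":0.008,"spin":0},{"hand":0.06,"x":0,"y":0,"z":0.008,"spin":0},{"hand":0.06,"x":0,"y":0,"z":0.008,"spin":0},{"hand":0.06,"x":0,"y":0,"z":0.008,"spin":0},{"hand":0.06,"x":0,"y":0,"z":0.008,"spin":0},{"hand":0.06,"x":0,"y":0,"z":0,"spin":0},{"hand":0.06,"x":0,"y":0,"z":-0.008,"spin":0},{"hand":0.06,"x":0,"y":0,"z":-0.014,"spin":0},{"hand":0.06,"x":0,"y":0,"z":-0.017,"spin":0},{"hand":0.06,"x":0,"y":0,"z":-0.017,"spin":0},{"hand":0.06,"x":0,"y":0,"z":-0.017,"spin":0}]'
```

```text
t: 31.87
eef_pos: [464.6, 186.4, 6.7]
tcp_rot: [3.141, 0.0, -0.43]
ft_force: [0.3, -0.7, 0.3]
opening: 0.634
```

```bash
python3 -m handwheel '[{"hand":0.05,"x":0,"y":0,"z":0,"spin":0},{"hand":0.04,"x":0,"y":0,"z":0,"spin":0},{"hand":0.033,"x":0,"y":0,"z":0,"spin":0},{"hand":0.028,"x":0,"y":0,"z":0,"spin":0},{"hand":0.024,"x":0,"y":0,"z":0,"spin":0},{"hand":0.018,"x":0,"y":0,"z":0,"spin":0},{"hand":0.015,"x":0,"y":0,"z":0,"spin":0},{"hand":0.015,"x":0,"y":0,"z":0,"spin":0},{"hand":0.015,"x":0,"y":0,"z":0,"spin":0}]'
python3 -m handwheel '[{"hand":0.03,"x":0,"y":0,"z":0,"spin":0},{"hand":0.04,"x":0,"y":0,"z":0,"spin":0},{"hand":0.05,"x":0,"y":0,"z":0,"spin":0},{"hand":0.05,"x":0,"y":0,"z":0,"spin":0},{"hand":0.05,"x":0,"y":0,"z":0,"spin":1.4},{"hand":0.05,"x":0,"y":0,"z":0,"spin":2.8},{"hand":0.05,"x":0,"y":0,"z":0,"spin":4.2},{"hand":0.05,"x":0,"y":0,"z":0,"spin":5.6},{"hand":0.05,"x":0,"y":0,"z":0,"spin":7},{"hand":0.05,"x":0,"y":0,"z":0,"spin":8.4},{"hand":0.05,"x":0,"y":0,"z":0,"spin":9.8},{"hand":0.05,"x":0,"y":0,"z":0,"spin":11.2},{"hand":0.05,"x":0,"y":0,"z":0,"spin":12.6},{"hand":0.05,"x":0,"y":0,"z":0,"spin":14},{"hand":0.05,"x":0,"y":0,"z":0,"spin":15.4},{"hand":0.05,"x":0,"y":0,"z":0,"spin":16.8},{"hand":0.05,"x":0,"y":0,"z":0,"spin":18},{"hand":0.05,"x":0,"y":0,"z":0,"spin":18},{"hand":0.05,"x":0,"y":0,"z":0,"spin":18}]'
python3 -m handwheel '[{"hand":0.04,"x":0,"y":0,"z":0,"spin":0},{"hand":0.033,"x":0,"y":0,"z":0,"spin":0},{"hand":0.028,"x":0,"y":0,"z":0,"spin":0},{"hand":0.024,"x":0,"y":0,"z":0,"spin":0},{"hand":0.018,"x":0,"y":0,"z":0,"spin":0},{"hand":0.015,"x":0,"y":0,"z":0,"spin":0},{"hand":0.015,"x":0,"y":0,"z":0,"spin":0},{"hand":0.015,"x":0,"y":0,"z":0,"spin":0},{"hand":0.015,"x":0,"y":0,"z":0,"spin":0}]'
```

```text
t: 32.62
eef_pos: [464.7, 186.4, 7.1]
tcp_rot: [-3.142, -0.0, -0.43]
ft_force: [-0.1, -0.1, 2.3]
opening: 0.232
t: 34.2
eef_pos: [464.7, 186.4, 7.0]
tcp_rot: [-3.142, -0.0, 1.138]
ft_force: [-0.0, 0.4, -1.1]
opening: 0.525
t: 34.95
eef_pos: [464.8, 186.4, 7.1]
tcp_rot: [3.142, -0.0, 1.141]
ft_force: [0.1, -0.7, 0.5]
opening: 0.234
```

```bash
python3 -m handwheel '[{"hand":0.01,"x":0,"y":0,"z":0.01,"spin":0},{"hand":0.01,"x":0,"y":0,"z":0.03,"spin":0},{"hand":0.01,"x":0,"y":0,"z":0.06,"spin":0},{"hand":0.01,"x":0,"y":0,"z":0.09,"spin":0},{"hand":0.01,"x":0,"y":0,"z":0.12,"spin":0},{"hand":0.01,"x":0,"y":0,"z":0.15,"spin":0},{"hand":0.01,"x":0,"y":0,"z":0.17,"spin":0},{"hand":0.01,"x":0,"y":0,"z":0.17,"spin":0},{"hand":0.01,"x":0,"y":0,"z":0.17,"spin":0}]'
python3 -m handwheel '[{"hand":0.01,"x":0,"y":-0.01,"z":0,"spin":0},{"hand":0.01,"x":0,"y":-0.03,"z":0,"spin":0},{"hand":0.01,"x":0,"y":-0.06,"z":0,"spin":0},{"hand":0.01,"x":-0.001,"y":-0.09,"z":0,"spin":0},{"hand":0.01,"x":-0.002,"y":-0.12,"z":0,"spin":0},{"hand":0.01,"x":-0.003,"y":-0.15,"z":0,"spin":0},{"hand":0.01,"x":-0.004,"y":-0.18,"z":0,"spin":0},{"hand":0.01,"x":-0.0054,"y":-0.21,"z":0,"spin":0},{"hand":0.01,"x":-0.0054,"y":-0.24,"z":0,"spin":0},{"hand":0.01,"x":-0.0054,"y":-0.27,"z":0,"spin":0},{"hand":0.01,"x":-0.0054,"y":-0.3,"z":0,"spin":0},{"hand":0.01,"x":-0.0054,"y":-0.33,"z":0,"spin":0},{"hand":0.01,"x":-0.0054,"y":-0.36,"z":0,"spin":0},{"hand":0.01,"x":-0.0054,"y":-0.38,"z":0,"spin":0},{"hand":0.01,"x":-0.0054,"y":-0.392,"z":0,"spin":0},{"hand":0.01,"x":-0.0054,"y":-0.398,"z":-0.01,"spin":0},{"hand":0.01,"x":-0.0054,"y":-0.398,"z":-0.02,"spin":0},{"hand":0.01,"x":-0.0054,"y":-0.398,"z":-0.02,"spin":0},{"hand":0.01,"x":-0.0054,"y":-0.398,"z":-0.02,"spin":0},{"hand":0.01,"x":-0.0054,"y":-0.398,"z":-0.02,"spin":0}]'
```

```text
t: 35.7
eef_pos: [464.8, 186.5, 178.1]
tcp_rot: [3.14, -0.001, 1.141]
ft_force: [0.5, 0.0, -1.7]
opening: 0.235
t: 37.37
eef_pos: [459.3, -210.5, 156.8]
tcp_rot: [-3.141, -0.0, 1.142]
ft_force: [0.3, 0.5, -1.3]
opening: 0.234
```

```bash
python3 -m handwheel '[{"hand":0.01,"x":0,"y":-0.0005,"z":-0.005,"spin":0},{"hand":0.01,"x":0,"y":-0.0005,"z":-0.01,"spin":0},{"hand":0.01,"x":0,"y":-0.0005,"z":-0.013,"spin":0},{"hand":0.01,"x":0,"y":-0.0005,"z":-0.015,"spin":0},{"hand":0.01,"x":0,"y":-0.0005,"z":-0.015,"spin":0},{"hand":0.01,"x":0,"y":-0.0005,"z":-0.015,"spin":0}]'
python3 -m handwheel '[{"hand":0.01,"x":0,"y":0,"z":-0.001,"spin":0},{"hand":0.01,"x":0,"y":0,"z":-0.002,"spin":0},{"hand":0.01,"x":0,"y":0,"z":-0.002,"spin":0},{"hand":0.01,"x":0,"y":0,"z":-0.002,"spin":0}]'
```

```text
t: 37.87
eef_pos: [459.3, -212.1, 142.0]
tcp_rot: [-3.141, -0.0, 1.141]
ft_force: [0.4, -0.1, -1.7]
opening: 0.231
t: 38.2
eef_pos: [459.3, -212.1, 140.1]
tcp_rot: [3.142, -0.0, 1.141]
ft_force: [0.3, -0.4, -1.0]
opening: 0.232
```

```bash
python3 -m handwheel '[{"hand":0.01,"x":0,"y":0,"z":-0.001,"spin":0},{"hand":0.01,"x":0,"y":0,"z":-0.0015,"spin":0},{"hand":0.01,"x":0,"y":0,"z":-0.0015,"spin":0},{"hand":0.01,"x":0,"y":0,"z":-0.0015,"spin":0}]'
```

```text
t: 38.53
eef_pos: [459.5, -212.2, 139.0]
tcp_rot: [3.141, -0.0, 1.141]
ft_force: [-0.3, 0.7, 5.9]
opening: 0.231
```

```bash
python3 -m handwheel '[{"hand":0.025,"x":0,"y":0,"z":0,"spin":0},{"hand":0.035,"x":0,"y":0,"z":0,"spin":0},{"hand":0.05,"x":0,"y":0,"z":0,"spin":0},{"hand":0.06,"x":0,"y":0,"z":0,"spin":0},{"hand":0.06,"x":0,"y":0,"z":0,"spin":0},{"hand":0.06,"x":0,"y":0,"z":0,"spin":0},{"hand":0.06,"x":0,"y":0,"z":0.01,"spin":0},{"hand":0.06,"x":0,"y":0,"z":0.03,"spin":0},{"hand":0.06,"x":0,"y":0,"z":0.06,"spin":0},{"hand":0.06,"x":0,"y":0,"z":0.08,"spin":0},{"hand":0.06,"x":0,"y":0,"z":0.08,"spin":0},{"hand":0.06,"x":0,"y":0,"z":0.08,"spin":0}]'
python3 -m handwheel '[{"hand":0.06,"x":0,"y":0.04,"z":0,"spin":0},{"hand":0.06,"x":0,"y":0.08,"z":0,"spin":0},{"hand":0.06,"x":0,"y":0.12,"z":0,"spin":0},{"hand":0.06,"x":0,"y":0.16,"z":0,"spin":0},{"hand":0.06,"x":0,"y":0.2,"z":0,"spin":0},{"hand":0.06,"x":0,"y":0.24,"z":0,"spin":0},{"hand":0.06,"x":0,"y":0.24,"z":0,"spin":0},{"hand":0.06,"x":0,"y":0.24,"z":0,"spin":0},{"hand":0.06,"x":0,"y":0.24,"z":0,"spin":0}]'
python3 - <<'E'
from h import *
b=read_camera("side"); g=cv2.cvtColor(b["img"],cv2.COLOR_RGB2GRAY)
P=(459.4,-211.7)
for n,z,r in (("base",20,52),("pan mid",45,32),("fine mid",75,32),("coarse mid",115,32),("lid",140,32),("knob",157,12)):
    q=circ(b,P,z,r); v=int(round(q[:,1].max()-(q[:,1].max()-q[:,1].min())/2)); row=g[v].astype(int)
    lo,hi=int(q[:,0].min()),int(q[:,0].max())
    print(n,"row",v,"pred",q[:,0].min().round(1),q[:,0].max().round(1),"L",row[lo-5:lo+6].tolist(),"R",row[hi-5:hi+6].tolist())
u=proj(b,[[P[0],P[1],z] for z in (169,145,140)]).round(1); print(u.tolist())
c=int(round(u[0][0]));print([ (v,int(g[v,c])) for v in range(int(u[0][1])-14,int(u[0][1])+60,2)])
c=read_camera("top"); print("jars/spoon diff vs start:")
o=cv2.imread("pics/top0.png",0).astype(int); n=cv2.cvtColor(c["img"],cv2.COLOR_RGB2GRAY).astype(int)
for k,(x,y) in {"jarL":(207,161),"jarR":(433,162),"spoon":(192,230)}.items(): print(k,np.abs(o-n)[y-30:y+31,x-22:x+23].max(), np.abs(o-n)[y-30:y+31,x-22:x+23].mean().round(2))
E
```

```text
t: 39.53
eef_pos: [459.6, -212.2, 219.9]
tcp_rot: [3.139, 0.0, 1.141]
ft_force: [-0.2, 0.1, -0.4]
opening: 0.63
t: 40.28
eef_pos: [459.1, 27.9, 218.0]
tcp_rot: [-3.141, 0.0, 1.142]
ft_force: [0.4, -0.0, 0.1]
opening: 0.632
base row 318 pred 257.1 314.3 L [42, 41, 42, 41, 41, 42, 228, 233, 233, 234, 234] R [235, 236, 236, 236, 232, 197, 57, 52, 52, 53, 54]
pan mid row 310 pred 266.8 302.9 L [236, 236, 235, 235, 234, 234, 187, 142, 147, 161, 157] R [157, 126, 124, 121, 118, 124, 166, 219, 235, 235, 235]
fine mid row 302 pred 265.2 302.4 L [45, 46, 47, 65, 154, 227, 145, 143, 146, 148, 151] R [123, 120, 119, 117, 117, 129, 174, 235, 235, 234, 234]
coarse mid row 290 pred 262.8 301.6 L [46, 46, 46, 47, 47, 56, 137, 211, 249, 249, 249] R [248, 248, 238, 134, 163, 113, 99, 54, 53, 53, 53]
lid row 282 pred 261.3 301.1 L [46, 47, 47, 47, 47, 80, 220, 248, 248, 248, 249] R [245, 244, 243, 244, 246, 242, 194, 53, 53, 52, 53]
knob row 276 pred 272.8 288.0 L [246, 248, 249, 249, 248, 247, 241, 176, 235, 236, 237] R [241, 242, 242, 235, 148, 120, 205, 244, 244, 245, 246]
[[279.9, 271.7], [280.9, 279.9], [281.2, 281.6]]
[(257, 48), (259, 49), (261, 49), (263, 50), (265, 244), (267, 246), (269, 242), (271, 242), (273, 241), (275, 240), (277, 238), (279, 158), (281, 119), (283, 118), (285, 117), (287, 234), (289, 249), (291, 245), (293, 248), (295, 249), (297, 249), (299, 155), (301, 150), (303, 153), (305, 153), (307, 152), (309, 150), (311, 152), (313, 154), (315, 160), (317, 153), (319, 152), (321, 151), (323, 160), (325, 150), (327, 155), (329, 149)]
jars/spoon diff vs start:
jarL 7 1.41
jarR 9 1.63
spoon 7 1.59
```

```bash
python3 -c "
from cell import *
print(job_done(), state()['t'])"
```

```text
the job is handed in; nothing more can be done
the job is handed in; nothing more can be done
```

The sieve set is stacked on the base in order (pan, fine sieve, coarse sieve, lid). I handed it in at about 40 s of the 112 s limit; no verdict was returned. I lowered each piece until I felt the seat, then released it.

**Last checks**
- **Seating:** each piece met resistance at its calculated home height, within about 1 mm (tool height 44.8, 75.5, 120.0 and 139.0 mm).
- **Upright:** after release, the side-camera edges of the pan, both sieves and the lid fell within about 1–2 pixels (about 2–3 mm) of one vertical axis.
- **Bystanders:** the top view around both jars and the spoon shows no change from the start beyond image noise.

**What failed or disagreed**
- **Lid grasp:** the first attempt closed above the knob. Touching the knob with closed fingers showed the real fingertips about 25 mm higher than the stated tool geometry. I regrasped lower, and the lid held. The pan and sieves must therefore have been gripped near their rims, but none slipped.
- **Camera readings:** positions from the top and wrist cameras disagreed by up to 5 mm. For the later pieces I gripped from two directions, 90° apart, to centre them.
- **Stack offset:** the stack looks about 2 mm off the collar axis, within the 5 mm limit.

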